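# Find the broken gel comb and bring the magnifier over its gap

### The arm

A 6-joint arm with a two-finger parallel gripper is mounted at the origin on the work surface. World frame = base frame: x ahead of the robot, y to its left, z up, the work surface at z = 0. Lengths are in m, angles in degrees, forces in N, time in s.
With the tool pointing down it reaches from about 0.3 to 0.75 m from the base axis. Payload 8.5 kg.
Tool frame: the origin (TCP) lies on the centre line of the jaws, within the pads' length; the fingertips stand 17 mm ahead of it and the grasp point (between the pads) lies 2 mm behind it (env.tcp_to_tips is the distance from the TCP to the fingertips, in m); z points along the fingers, y is the line along which they close (so a half turn about z gives the same grasp; the last joint's range is limited). The gripper opens to 85 mm and grips with 20 to 120 N. Pads are 22 mm wide; open, the fingers measure 114 mm over their backs; the gripper's body (76 mm by 85 mm) begins 54 mm behind the grasp point. The pads swing forward as they close: fully open they stand 13 mm farther back than shut.
Start: joints at [-79.773, 21.807, 74.336, -0, 83.858, -12.336], TCP at [0.211, -0.508, 0.248] pointing down, gripper open.
Joint ranges: [-178.18, 178.18], [-50.72, 133.34], [12.68, 142.11], [-81.47, 261.47], [9.98, 163.14], [-165.26, 165.26]. Speed limits (degrees/s): [136.94, 136.94, 180, 180, 180, 180].

### API

Orientations are given as a 3x3 rotation matrix whose columns are the frame's x, y, z axes.
In Python, from rig import env gives the robot as it stands. The module is installed in compiled form; this text tells all that it offers.
- The arm moves only by the shell command python3 -m pendant 'ROWS' [FORCE]. ROWS is JSON, a list of rows, each a list of 7 numbers: the opening, from 0 (shut) to 1 (fully open), then the shift along the tool's x, y, z in m, then the turn, a rotation vector about the tool's x, y, z in rad. A call has 1 to 5 rows; each row is the pose to reach, as a shift and turn from the pose commanded when the call began, along the tool's axes at that moment; what a row does not reach only later rows make up. A row lasts 1/8 s, in which the tool goes at most 62.5 mm and 10.7 degrees, less where a joint would pass 70% of its speed; a pose out of reach is approached as far as the arm can. A call with a gripper value outside its range is refused whole. The fingers move at their own pace and stop on an object; FORCE is the grip in N (left out, the last holds). Time passes only in rows, so rows that repeat a pose let the fingers close. It gives the time, the measured TCP pose, the force, the opening and the grip force at its end, in the units of the state.
- env.observe(): the state, without advancing time (a new reading comes with each control period).
- env.get_image(name): name is "side" or "top"; returns a dict with "image" (400x640x3 uint8, blue, green, red), "fx", "fy", "cx", "cy" (pixels), "pose" (4x4, takes a point from camera to world coordinates). Camera axes: x right, y up, looking along -z (the intrinsics and any distortion apply to the point x, -y, -z); pixel columns grow to the right and rows downward; lengths in m; the calibration is good to about 2 mm. A picture is of the moment at which its call begins. There is no depth.
- env.close_job(): hands the job in; it is judged then, once.
Trained networks look in the newest picture that a camera, given by its name, has taken for a name from the list of things; names that differ only in an ending like _2 or _b are one class to them, and where a whole thing is asked for, a point or a joint stands for the part that bears it (a point fixed in the world has none). Each returns a list of dicts, best first, with "conf" (0 to 1); they miss things now and then, are a little off and sometimes report something else, mostly with a low value. They report only what shows in the picture. A call takes as long as a camera call.
- env.find_in(camera, thing): "bbox" ([centre column, centre row, width, height] in pixels, round what is visible of it).
- env.trace(camera, thing): "mask" (400x640 bool, what is visible of it) and "bbox" ([centre column, centre row, width, height] in pixels, round what is visible of it).
- env.tip_of(camera, thing): "centre" ([column, row] in pixels: a listed point, or the origin of a listed thing).
The state is a dict: "time_s": time; "q": joint angles; "qvel": joint speeds; "joint_efforts": joint torques, N m; "position": TCP position; "tool_rot": TCP orientation; "ft_force": force on the tool from outside, world axes, zero at the start; "wrist_torque": the same for the moment, N m; "grip_width": finger opening in m; "gripper_force": force on a finger pad.
Only numpy, scipy, OpenCV 4.12 (cv2) and the standard library are available. Lean on these libraries where they do the work, as an engineer would, in place of code of your own. Each camera call takes 0.05 s, during which the arm holds its last target. There are 200 camera calls.

### The job

One of the four orange gel combs drying on the white mat has snapped-off teeth. Lay that comb flat, rib up, on the round inspection stage with the gap of its missing teeth on the stage's cross mark, then swing the stiff magnifier arm round so that its lens stays centred above the gap. Leave the intact combs, the amber jar and the pink rack where they are, and do not drop the comb.

Things in the scene. Friction and masses are not known exactly. Their poses are not given: they have to be found in the camera images.
- comb_broken: Broken orange gel comb, 70 g. Origin: centre of the underside of its spine, z up. Spine 130 (x) x 26 (y) x 8 mm high; centred on it an upright grip rib 60 (x) x 14 (y) mm, its top 34 mm above the underside (grasp across y from above). Teeth 8 mm wide, 14 mm pitch, 7 mm high point to +y, to y = 43 mm; the three at x = 14, 28, 42 mm are snapped to stubs.
- gap (a point): Centre of the gap of the missing teeth of the broken comb: at (28, 28, 0) mm in the comb's frame, level with its underside.
- comb_1: Intact orange gel comb of the same shape and size as comb_broken, with all nine long teeth. Origin and axes as for comb_broken. The four combs lie in two rows of two, in any order.
- comb_2: Intact orange gel comb of the same shape and size as comb_broken, with all nine long teeth.
- comb_3: Intact orange gel comb of the same shape and size as comb_broken, with all nine long teeth.
- mat: White drying mat, 330 (x) x 225 (y) x 4 mm, fixed; origin under its centre. The combs lie on its top.
- magnifier: Foot (120 mm diameter, 22 mm high) and post (28 mm diameter, to 172 mm) of the bench magnifier, fixed to the bench. Origin on the bench on the post's vertical axis, which is also the swing axis of the arm.
- mag_arm (a joint): Swing angle of the magnifier arm about the post, rad; 0: arm points to world -x (towards the robot); grows counter-clockwise seen from above; -1.0 to 1.3. The joint is stiff (about 0.6 N m, so about 3 N at the handle) and stays where it is left.
- lens (a point): Centre of the underside of the magnifier's white ring (120 mm diameter, 22 mm high, glass inside), 270 mm from the swing axis and 170 mm above the bench. The arm bar lies 173 to 187 mm above the bench.
- mag_handle (a point): Grip point of the upright blue handle on the arm, a round post of 22 mm diameter, 195 mm from the swing axis on the line to the lens; it rises from the bar to 245 mm above the bench; this point is at 225 mm.
- stage_mark (a point): Centre of the white cross on the top of the round inspection stage (180 mm diameter disc, black rim, grey top), 12 mm above the bench, fixed; 270 mm from the swing axis, so that the lens can pass right over it. A flat 8 mm high bar joins the stage to the magnifier's foot.
- jar: Small amber jar with white lid, 58 mm diameter, 75 mm high; origin under its centre. Leave alone.
- pink_rack: Pink tube rack, 85 x 130 x 24 mm, may lie under the magnifier's first position; origin under its centre. Leave alone.

How it is judged:
By the outcome, as a careful person would: the job done as asked, in the order asked, and still so for the second after the job is handed in, with the robot touching nothing.
It also fails if it takes over 64 s, if anything falls off the work surface, if the arm or the gripper's body presses on something with over 40 N, if the wrist force passes 120 N, or if a joint passes its speed limit or range.

## Working session

There is one attempt and no reset: what is moved stays moved. The work goes in short steps, Python scripts to look and compute and a shell command to move; the robot and the scene stay as the last step left them, time stands still between calls to the robot, and variables do not carry over. Pictures are saved under pics/ and viewed, at most 10 in all, crops included, and the job is handed in when it is done.

```bash
mkdir -p pics; cat > h.py <<'E'
import numpy as np, cv2
from rig import env
def save(cam,name):
    d=env.get_image(cam); cv2.imwrite('pics/'+name,d['image']); return d
def ray(d,px):
    u,v=px; r=np.array([(u-d['cx'])/d['fx'],-(v-d['cy'])/d['fy'],-1.]); P=np.array(d['pose']); return P[:3,3],P[:3,:3]@r
def at(d,px,z):
    o,r=ray(d,px); return o+r*(z-o[2])/r[2]
def proj(d,p):
    P=np.array(d['pose']); c=P[:3,:3].T@(np.array(p)-P[:3,3]); return d['cx']+d['fx']*c[0]/-c[2], d['cy']+d['fy']*-c[1]/-c[2]
E
python3 - <<'E'
from h import *
np.set_printoptions(precision=3,suppress=True)
for c in('top','side'):
    d=save(c,c+'0.png'); print(c,[k for k in d],d['fx'],np.array(d['pose']))
    for t,z in(('gap',.004),('comb_broken',.004),('comb_1',.004),('mat',0),('magnifier',0),('lens',.17),('mag_handle',.225),('stage_mark',.012),('jar',0),('pink_rack',0)):
        for r in env.tip_of(c,t)[:5]: print(t,round(r['conf'],2),np.array(r['centre']),at(d,r['centre'],z))
print(env.observe())
E
```

```text
top ['image', 'fx', 'fy', 'cx', 'cy', 'pose'] 520.6828950303712 [[ 0.005  0.996 -0.087  0.463]
 [-1.     0.003 -0.016  0.018]
 [-0.016  0.087  0.996  1.547]
 [ 0.     0.     0.     1.   ]]
gap 0.7 [391.6 195.5] [ 0.64  -0.163  0.004]
comb_broken 0.64 [404.5 206. ] [ 0.608 -0.201  0.004]
comb_broken 0.53 [207.1 257.1] [0.455 0.384 0.004]
comb_1 0.87 [398.5 265.3] [ 0.433 -0.182  0.004]
comb_1 0.82 [439.4 269.6] [ 0.421 -0.302  0.004]
comb_1 0.79 [441.4 212.3] [ 0.59  -0.31   0.004]
mat 0.69 [420.4 237.8] [ 0.514 -0.248  0.   ]
magnifier 0.7 [270.4 160.8] [0.744 0.2   0.   ]
magnifier 0.46 [401.  262.9] [ 0.44 -0.19  0.  ]
lens 0.92 [205.7 232.2] [0.521 0.349 0.17 ]
lens 0.75 [340.6 178.1] [ 0.667 -0.008  0.17 ]
mag_handle 0.98 [212.2 205.1] [0.588 0.321 0.225]
stage_mark 0.87 [305.6 245.7] [0.489 0.092 0.012]
jar 0.72 [337.7 175.8] [ 0.699 -0.003  0.   ]
pink_rack 0.74 [209.3 257.4] [0.454 0.378 0.   ]
side ['image', 'fx', 'fy', 'cx', 'cy', 'pose'] 419.58686177475846 [[-0.885  0.282 -0.371  0.194]
 [-0.466 -0.528  0.71   0.768]
 [ 0.004  0.801  0.598  0.757]
 [ 0.     0.     0.     1.
[... 459 characters left out ...]
.7] [ 0.696 -0.01   0.   ]
jar 0.7 [299.5 373.1] [0.445 0.379 0.   ]
jar 0.2 [335.8 198.7] [ 0.641 -0.177  0.   ]
pink_rack 0.91 [297.8 369.7] [0.452 0.374 0.   ]
{'time_s': 1.1, 'q': array([-79.772,  21.808,  74.337,  -0.001,  83.858, -12.336]), 'qvel': array([-0.   ,  0.001,  0.155,  0.072,  0.072, -0.035]), 'joint_efforts': array([  0.   , -44.833, -23.146,  -0.   ,   0.001,   0.   ]), 'position': array([ 0.211, -0.508,  0.248]), 'tool_rot': array([[ 0.923,  0.384, -0.   ],
       [ 0.384, -0.923,  0.   ],
       [-0.   , -0.   , -1.   ]]), 'ft_force': array([-1.017, -0.713,  0.657]), 'wrist_torque': array([ 0.034,  0.026, -0.076]), 'gripper_force': 0.0, 'grip_width': 0.08528855774826384}
```

View pics/top0.png

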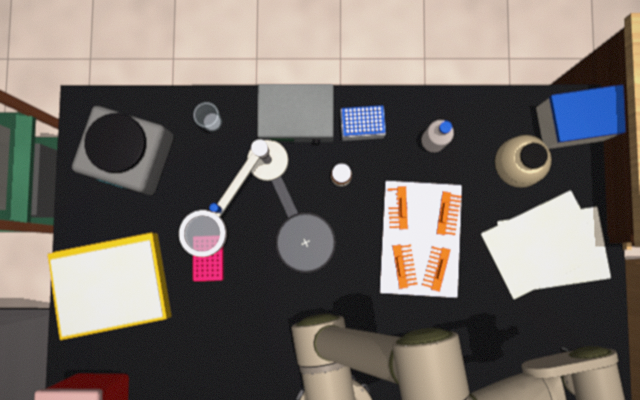

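View pics/side0.png

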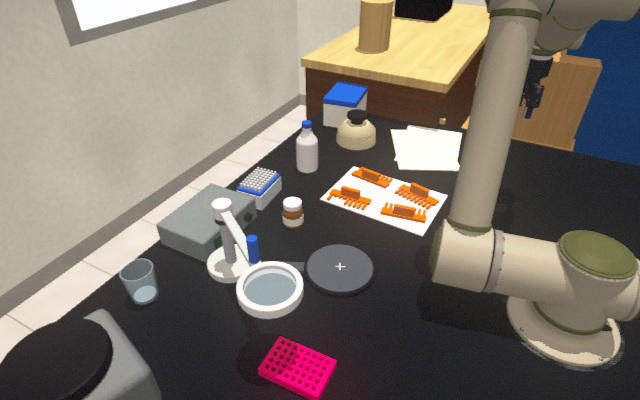

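The broken comb is the far, left one on the mat: about (398,208) in top and (349,195) in side, with the gap towards the far end. Next I get its axis from the mask.

```bash
python3 - <<'E'
from h import *
np.set_printoptions(precision=3,suppress=True)
d=env.get_image('top'); im=d['image']
cv2.imwrite('pics/crop.png',cv2.resize(im[175:300,375:470],None,fx=5,fy=4.8*5/4.8,interpolation=cv2.INTER_CUBIC)[:600])
hsv=cv2.cvtColor(im,cv2.COLOR_BGR2HSV); m=cv2.inRange(hsv,(3,140,90),(22,255,255)); m[:, :375]=0;m[:,470:]=0
n,l,s,c=cv2.connectedComponentsWithStats(m)
for i in range(1,n):
    if s[i,4]<60: continue
    ys,xs=np.where(l==i); pts=np.array([at(d,p,.010)[:2] for p in zip(xs,ys)],np.float32)
    print(s[i],cv2.minAreaRect(pts),pts.mean(0))
ax=np.array([.740,.205]);
for t in('comb_broken','gap'):
  for r in env.trace('top',t)[:2] if t!='gap' else env.tip_of('top',t): print(t,r['conf'],r.get('bbox',r.get('centre')))
E
```

```text
[388 187  19  42 379] ((0.6031132340431213, -0.17934900522232056), (0.12247844785451889, 0.050589073449373245), 2.317084550857544) [ 0.603 -0.19 ]
[437 192  25  43 442] ((0.5854120254516602, -0.32723262906074524), (0.05457753688097, 0.12408164143562317), 77.2314453125) [ 0.588 -0.321]
[393 245  24  43 419] ((0.4329497218132019, -0.19829627871513367), (0.12373529374599457, 0.050372425466775894), 8.830779075622559) [ 0.43 -0.19]
[426 247  24  44 419] ((0.4261932969093323, -0.2909039258956909), (0.05083100497722626, 0.12323611974716187), 76.31200408935547) [ 0.425 -0.299]
comb_broken 0.59 [401.9, 207.8, 12.9, 48.0]
comb_broken 0.42 [232.4, 198.8, 105.1, 116.6]
gap 0.91 [386.6, 197.1]
```

View pics/crop.png

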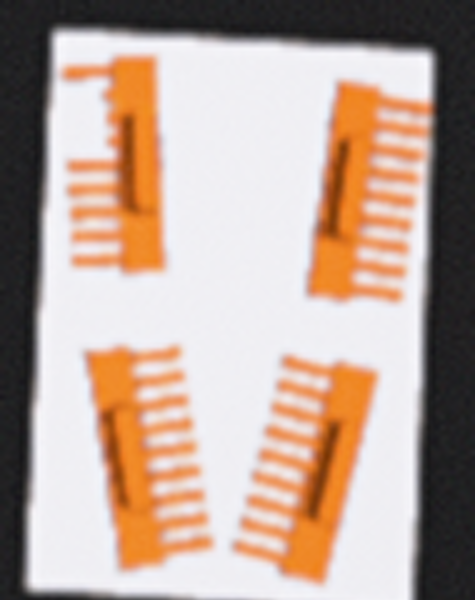

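The crop confirms it: the top-left comb has its gap near (108,115) in the crop, its spine is centred at about crop (137,163), which is top pixel (402.4,207.6), and its teeth point to +y with its x axis near world +x. Next I measure the mark, spine and yaw, and the first move.

```bash
cat >> h.py <<'E'
def blob(im,c,r,thr):
    g=cv2.cvtColor(im,cv2.COLOR_BGR2GRAY).astype(float); x,y=int(c[0]),int(c[1]); w=g[y-r:y+r+1,x-r:x+r+1]; m=np.clip(w-thr,0,None)
    ys,xs=np.mgrid[y-r:y+r+1,x-r:x+r+1]; return (xs*m).sum()/m.sum(),(ys*m).sum()/m.sum()
def go(p,yaw=None):
    "row numbers: shift and turn in current tool axes to reach p with tool x at yaw deg (tool down)"
    s=env.observe(); R=np.array(s['tool_rot']); d=R.T@(np.array(p)-s['position'])
    from scipy.spatial.transform import Rotation as Ro
    rv=np.zeros(3)
    if yaw is not None:
        c,q=np.cos(np.radians(yaw)),np.sin(np.radians(yaw)); T=np.array([[c,q,0],[q,-c,0],[0,0,-1]]); rv=Ro.from_matrix(R.T@T).as_rotvec()
    print('t',s['time_s'],'pos',np.round(s['position'],4),'shift',np.round(d,4),'turn',np.round(rv,3),'F',np.round(s['ft_force'],1),'w',round(s['grip_width'],4))
E
python3 - <<'E'
from h import *
np.set_printoptions(precision=4,suppress=True)
t=env.get_image('top'); s=env.get_image('side')
print('mark top',at(t,blob(t['image'],(305.5,242.5),7,115),.012),blob(t['image'],(305.5,242.5),7,115))
print('mark side',at(s,blob(s['image'],(340,267),9,120),.012),blob(s['image'],(340,267),9,120))
c=[(110,57),(157,57),(163,268),(118,270)]
w=np.array([at(t,(375+(x-2)/5,175+(y-2)/5),.012) for x,y in c]); print(w,w.mean(0))
e=(w[0]+w[1]-w[2]-w[3])/2; print('yaw',np.degrees(np.arctan2(e[1],e[0])),np.linalg.norm(e))
g=(108,115);print('gapish',at(t,(375+(g[0]-2)/5,175+(g[1]-2)/5),.01))
go((w.mean(0)[0],w.mean(0)[1],.15),2.5)
E
```

```text
mark top [0.4998 0.0928 0.012 ] (np.float64(305.2054220850782), np.float64(242.15803394313423))
mark side [0.4992 0.0883 0.012 ] (np.float64(339.65411852404026), np.float64(265.9653373089825))
[[ 0.6672 -0.1771  0.012 ]
 [ 0.6673 -0.2049  0.012 ]
 [ 0.5421 -0.2072  0.012 ]
 [ 0.5409 -0.1808  0.012 ]] [ 0.6044 -0.1925  0.012 ]
yaw 1.3900088902522871 0.12577291162997156
gapish [ 0.6328 -0.1759  0.01  ]
t 1.35 pos [ 0.211  -0.5079  0.2483] shift [ 0.4842 -0.1403  0.0983] turn [-0.   -0.    0.35] F [-0.2  0.3 -0.3] w 0.0851
```

```bash
python3 -m pendant '[[0.6,0.06,-0.017,0,0,0,0.07],[0.6,0.12,-0.035,0,0,0,0.14],[0.6,0.18,-0.052,0,0,0,0.21],[0.6,0.24,-0.07,0,0,0,0.28],[0.6,0.3,-0.087,0,0,0,0.35]]' 40 && python3 -c "
from h import *
go((.6044,-.1925,.12),1.8)"
```

```text
time_s: 1.98
position: [0.4561, -0.311, 0.2485]
tool_rot: [[0.999, 0.041, 0.0], [0.041, -0.999, -0.0], [0.0, 0.0, -1.0]]
ft_force: [0.2, -1.5, 0.3]
grip_width: 0.0514
gripper_force: 0.0
t 1.975 pos [ 0.4561 -0.311   0.2485] shift [ 0.1531 -0.1123  0.1285] turn [ 0.   -0.    0.01] F [ 0.2 -1.5  0.3] w 0.0514
```

```bash
python3 -m pendant '[[0.6,0.04,-0.03,0.03,0,0,0],[0.6,0.08,-0.06,0.06,0,0,0],[0.6,0.115,-0.085,0.09,0,0,0],[0.6,0.15,-0.11,0.128,0,0,0.01],[0.6,0.153,-0.1123,0.128,0,0,0.01]]' && python3 - <<'E'
from h import *
t=env.get_image('top'); s=env.get_image('side')
a=cv2.resize(t['image'][170:245,350:450],None,fx=4,fy=4,interpolation=cv2.INTER_CUBIC); b=cv2.resize(s['image'][150:225,300:400],None,fx=4,fy=4,interpolation=cv2.INTER_CUBIC)
cv2.imwrite('pics/above.png',np.hstack([a,b]))
go((.6044,-.1925,.034),1.8)
for c,d in(('top',t),('side',s)):
    print(c,[(round(r['conf'],2),at(d,r['centre'],.004).round(4)) for r in env.tip_of(c,'comb_broken')[:2]+env.tip_of(c,'gap')[:2]])
E
```

```text
time_s: 2.6
position: [0.6029, -0.1911, 0.1169]
tool_rot: [[0.999, 0.037, -0.005], [0.037, -0.999, 0.003], [-0.005, -0.003, -1.0]]
ft_force: [1.1, -0.0, 0.7]
grip_width: 0.0511
gripper_force: 0.0
t 2.7 pos [ 0.6028 -0.1935  0.1205] shift [ 0.0016 -0.001   0.0865] turn [ 0.    -0.     0.003] F [0.2 0.2 0.1] w 0.0512
top [(0.59, array([ 0.7013, -0.0068,  0.004 ])), (0.57, array([ 0.6415, -0.1541,  0.004 ]))]
side [(0.59, array([ 0.6083, -0.1944,  0.004 ])), (0.59, array([ 0.5083, -0.2581,  0.004 ])), (0.67, array([ 0.6355, -0.1745,  0.004 ])), (0.38, array([ 0.608 , -0.2047,  0.004 ]))]
```

View pics/above.png

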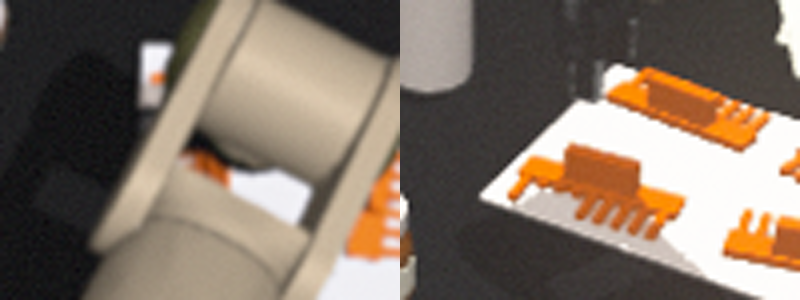

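The side half shows the fingers hanging above the broken comb, with its rib top centred near crop (603,152), which is side pixel (350.7,188). I'll check that against the target.

```bash
python3 -c "
from h import *
s=env.get_image('side')
for p in((603,152),(566,145),(640,160)): print(at(s,(300+(p[0]-401.5)/4,150+(p[1]-1.5)/4),.038))
print(proj(s,(.6044,-.1925,.038)))"; python3 -m pendant '[[0.6,0.001,-0.001,0.03,0,0,0],[0.6,0.001,-0.001,0.05,0,0,0],[0.6,0.001,-0.001,0.07,0,0,0],[0.6,0.001,-0.001,0.086,0,0,0],[0.6,0.001,-0.001,0.086,0,0,0]]' 40
```

```text
[ 0.6048022  -0.20200029  0.038     ]
[ 0.63361138 -0.19726606  0.038     ]
[ 0.57578878 -0.20546606  0.038     ]
(np.float64(349.1772306993775), np.float64(189.23316175011732))
time_s: 3.58
position: [0.6031, -0.1927, 0.0337]
tool_rot: [[0.999, 0.033, -0.001], [0.033, -0.999, 0.001], [-0.001, -0.001, -1.0]]
ft_force: [0.1, 0.1, -0.4]
grip_width: 0.0514
gripper_force: 0.0
```

```bash
python3 -m pendant '[[0,0,0,0,0,0,0],[0,0,0,0,0,0,0],[0,0,0,0,0,0,0],[0,0,0,0,0,0,0],[0,0,0,0,0,0,0]]' 50;  python3 -m pendant '[[0,0,0,-0.01,0,0,0],[0,0,0,-0.03,0,0,0],[0,0,0,-0.05,0,0,0],[0,0,0,-0.07,0,0,0],[0,0,0,-0.07,0,0,0]]'; python3 -c "
from h import *
go((.5,-.05,.13),0)"
```

```text
time_s: 4.2
position: [0.6041, -0.1928, 0.0354]
tool_rot: [[0.999, 0.034, 0.002], [0.034, -0.999, -0.001], [0.002, 0.001, -1.0]]
ft_force: [-0.0, 0.5, 6.2]
grip_width: 0.0129
gripper_force: 50.4
time_s: 4.82
position: [0.6041, -0.1927, 0.1059]
tool_rot: [[0.999, 0.034, 0.003], [0.034, -0.999, -0.001], [0.003, 0.001, -1.0]]
ft_force: [0.4, 0.5, -1.5]
grip_width: 0.013
gripper_force: 49.5
t 4.825 pos [ 0.6041 -0.1927  0.1059] shift [-0.0991 -0.1461 -0.0246] turn [ 0.001 -0.003  0.034] F [ 0.4  0.5 -1.5] w 0.013
```

```bash
python3 -m pendant '[[0,-0.02,-0.043,0,0,0,0],[0,-0.04,-0.086,0,0,0,0],[0,-0.06,-0.129,0,0,0,0],[0,-0.08,-0.172,0,0,0,0],[0,-0.1,-0.215,0,0,0,0]]';  python3 -m pendant '[[0,-0.01,-0.022,0,0,0,0],[0,-0.023,-0.0435,0.01,0,0,0],[0,-0.023,-0.0435,0.02,0,0,0],[0,-0.023,-0.0435,0.03,0,0,0],[0,-0.023,-0.0435,0.03,0,0,0]]'; python3 - <<'E'
from h import *
s=env.get_image('side'); t=env.get_image('top')
go((.4725,.0615,.0435),1.9)
for c,d in(('side',s),('top',t)):
    print(c,[(round(r['conf'],2),r['centre']) for r in env.tip_of(c,'gap')[:2]+env.tip_of(c,'comb_broken')[:2]])
cv2.imwrite('pics/over.png',np.hstack([cv2.resize(d['image'][y:y+110,x:x+80],None,fx=5,fy=5,interpolation=cv2.INTER_CUBIC) for d,x,y in((s,300,195),(t,270,190))]))
z=env.observe()['position'][2]-.0315
print('z',z,'expected gap px',proj(s,(.4725-.0005+.027,.0615+.029,z)))
E
```

```text
time_s: 5.45
position: [0.4951, 0.0203, 0.1036]
tool_rot: [[0.999, 0.034, -0.001], [0.034, -0.999, 0.0], [-0.001, -0.0, -1.0]]
ft_force: [-0.5, 0.2, -0.4]
grip_width: 0.0126
gripper_force: 49.5
time_s: 6.08
position: [0.472, 0.061, 0.0734]
tool_rot: [[0.999, 0.033, -0.002], [0.033, -0.999, 0.0], [-0.002, -0.0, -1.0]]
ft_force: [0.2, -0.0, -0.5]
grip_width: 0.013
gripper_force: 49.5
t 6.175 pos [0.4723 0.0611 0.0742] shift [ 0.0002 -0.0004  0.0307] turn [ 0.  0. -0.] F [ 0.1  0.4 -1.1] w 0.0132
side [(0.91, [337.3, 253.8]), (0.4, [300.5, 372.5]), (0.77, [354.4, 254.8])]
top [(0.6, [303.5, 237.7])]
z 0.04306084049171262 expected gap px (np.float64(339.72573299298614), np.float64(257.45833658870436))
```

View pics/over.png

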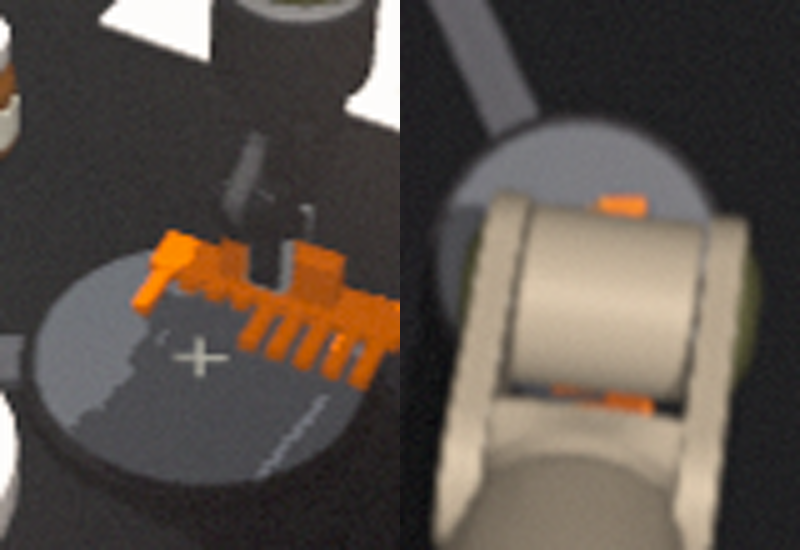

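The comb hangs level in the grip, rib up, with the stage cross at crop (200,357) below it. In the side crop the two whole teeth beside the gap have tips near (145,303) and (248,340); in the top crop the spine ends are at about (623,195) and (628,412).

```bash
python3 - <<'E'
from h import *
s=env.get_image('side'); t=env.get_image('top')
S=lambda x,y:(300+(x-2)/5,195+(y-2)/5)
z=.043
print('gap det',at(s,(337.3,253.8),z),'origin det',at(s,(354.4,254.8),z))
a,b=at(s,S(145,303),z+.004),at(s,S(248,340),z+.004); print('tips',a,b,(a+b)/2, 'yaw',np.degrees(np.arctan2(*(a-b)[1::-1])))
T=lambda x,y:(270+(x-402)/5,190+(y-2)/5)
print('top ends',at(t,T(623,195),z+.008),at(t,T(628,412),z+.004))
print('rib top ends side',at(s,S(220,240),z+.034),at(s,S(345,253),z+.034))
E
```

```text
gap det [0.50990715 0.08166346 0.043     ] origin det [0.47132936 0.0651111  0.043     ]
tips [0.52466628 0.09990294 0.047     ] [0.46968686 0.09940579 0.047     ] [0.49717657 0.09965436 0.047     ] yaw 0.5180914003278424
top ends [0.53794436 0.06526576 0.051     ] [0.41385891 0.06177109 0.047     ]
rib top ends side [0.49865779 0.07205753 0.077     ] [0.44170851 0.05221857 0.077     ]
```

```bash
python3 -m pendant '[[0,0,0,0.01,0,0,0],[0,0,0,0.018,0,0,0],[0,0,0,0.024,0,0,0],[0,0,0,0.027,0,0,0],[0,0,0,0.027,0,0,0]]'; python3 -m pendant '[[0,0,0,0.001,0,0,0],[0,0,0,0.002,0,0,0],[0,0,0,0.003,0,0,0],[0,0,0,0.003,0,0,0]]'
```

```text
time_s: 7.1
position: [0.4719, 0.0617, 0.0471]
tool_rot: [[0.999, 0.034, -0.0], [0.034, -0.999, 0.0], [-0.0, -0.0, -1.0]]
ft_force: [0.2, -0.5, -0.6]
grip_width: 0.0126
gripper_force: 49.5
time_s: 7.6
position: [0.4719, 0.0617, 0.0443]
tool_rot: [[0.999, 0.034, -0.0], [0.034, -0.999, 0.0], [-0.0, -0.0, -1.0]]
ft_force: [0.0, -0.1, -0.8]
grip_width: 0.0129
gripper_force: 49.5
```

```bash
python3 -m pendant '[[0,0,0,0.0005,0,0,0],[0,0,0,0.001,0,0,0],[0,0,0,0.001,0,0,0]]'; python3 -m pendant '[[0,0,0,0.0005,0,0,0],[0,0,0,0.001,0,0,0],[0,0,0,0.001,0,0,0]]'
```

```text
time_s: 7.98
position: [0.4719, 0.0617, 0.0434]
tool_rot: [[0.999, 0.034, 0.0], [0.034, -0.999, -0.0], [0.0, 0.0, -1.0]]
ft_force: [-0.7, -0.1, 0.0]
grip_width: 0.0127
gripper_force: 49.6
time_s: 8.35
position: [0.4719, 0.0616, 0.0433]
tool_rot: [[0.999, 0.034, 0.001], [0.034, -0.999, -0.0], [0.001, 0.0, -1.0]]
ft_force: [-3.6, -0.7, 13.7]
grip_width: 0.013
gripper_force: 51.6
```

```bash
python3 -m pendant '[[0,0,0,-0.0007,0,0,0],[0.25,0,0,-0.0007,0,0,0],[0.35,0,0,-0.0007,0,0,0],[0.45,0,0,-0.0007,0,0,0],[0.5,0,0,-0.0007,0,0,0]]'; python3 -m pendant '[[0.5,0,0,-0.03,0,0,0],[0.5,0,0,-0.09,0,0,0],[0.5,0,0,-0.15,0,0,0],[0.5,0,0,-0.21,0,0,0],[0.5,0,0,-0.27,0,0,0]]'; python3 -m pendant '[[0.7,-0.06,0.0,0,0,0,0],[0.7,-0.12,0,0,0,0,0],[0.7,-0.12,0,0,0,0,0]]'; python3 - <<'E'
from h import *
s=env.get_image('side'); t=env.get_image('top')
go((.6,.3,.31),0)
for c,d in(('side',s),('top',t)):
    for n,z in(('gap',.012),('comb_broken',.012),('lens',.17),('mag_handle',.225),('magnifier',0)):
        print(c,n,[(round(r['conf'],2),at(d,r['centre'],z).round(4)) for r in env.tip_of(c,n)[:2]])
cv2.imwrite('pics/placed.png',np.hstack([cv2.resize(d['image'][y:y+110,x:x+80],None,fx=5,fy=5,interpolation=cv2.INTER_CUBIC) for d,x,y in((s,300,205),(t,270,190))]))
E
```

```text
time_s: 8.98
position: [0.4719, 0.0617, 0.043]
tool_rot: [[0.999, 0.034, -0.0], [0.034, -0.999, 0.0], [-0.0, -0.0, -1.0]]
ft_force: [-0.2, 0.4, 0.4]
grip_width: 0.0425
gripper_force: 0.0
time_s: 9.6
position: [0.4714, 0.0617, 0.3151]
tool_rot: [[0.999, 0.034, 0.0], [0.034, -0.999, -0.0], [0.0, 0.0, -1.0]]
ft_force: [0.2, -0.1, -0.2]
grip_width: 0.0428
gripper_force: 0.0
time_s: 9.98
position: [0.3488, 0.058, 0.3134]
tool_rot: [[0.999, 0.034, 0.001], [0.034, -0.999, -0.0], [0.001, 0.0, -1.0]]
ft_force: [0.8, 0.6, -0.0]
grip_width: 0.0598
gripper_force: 0.0
t 10.075 pos [0.352  0.0576 0.3134] shift [ 0.256  -0.2339  0.0037] turn [ 0.    -0.001  0.034] F [ 0.4  0.5 -0.2] w 0.0599
side gap [(0.63, array([0.5112, 0.0805, 0.012 ]))]
side comb_broken [(0.79, array([0.4702, 0.0559, 0.012 ]))]
side lens [(0.68, array([0.5171, 0.3556, 0.17  ]))]
side mag_handle [(0.7, array([0.5779, 0.311 , 0.225 ]))]
side magnifier [(0.74, array([0.7305, 0.2068, 0.    ]))]
top gap [(0.78, array([0.5038, 0.1022, 0.012 ]))]
top comb_broken [(0.8, array([0.4696, 0.0628, 0.012 ]))]
top lens [(0.92, array([0.5194, 0.3542, 0.17  ]))]
top mag_handle [(0.96, array([0.5838, 0.319 , 0.225 ]))]
top magnifier [(0.67, array([0.7427, 0.2058, 0.    ]))]
```

View pics/placed.png

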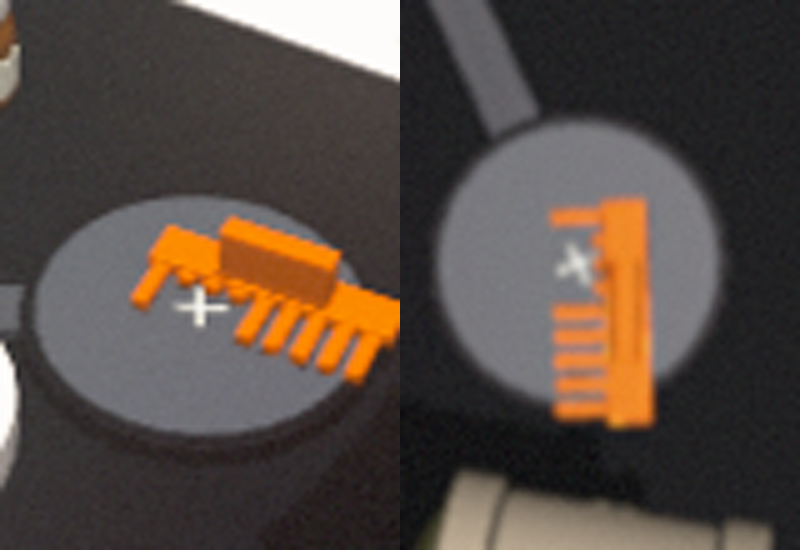

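The comb lies flat with its gap on the cross: in the top crop, tooth centres at y = 216 and 312 and the cross at (577,265). Next is the magnifier. The swing axis comes out at about (.7437,.2052), and the handle is at (.5814,.313) now and (.5673,.1224) at the target.

```bash
python3 -c "
from h import *
go((.5814,.313,.31),-33.6)"
```

```text
t 10.575 pos [0.3522 0.0576 0.3129] shift [ 0.2377 -0.2475  0.0028] turn [0.   0.   0.62] F [-0.1  0.7  0.2] w 0.0595
```

```bash
python3 -m pendant '[[0.7,0.04,-0.042,0,0,0,0.12],[0.7,0.08,-0.084,0,0,0,0.24],[0.7,0.12,-0.126,0,0,0,0.36],[0.7,0.16,-0.168,0,0,0,0.48],[0.7,0.2,-0.21,0,0,0,0.6]]'; python3 -m pendant '[[0.7,0,0,0,0,0,0.02],[0.7,0,0,0,0,0,0.02]]'; python3 -c "
from h import *
go((.5814,.313,.228),-33.6)"
```

```text
time_s: 11.2
position: [0.5459, 0.2759, 0.3127]
tool_rot: [[0.842, -0.54, -0.0], [-0.54, -0.842, -0.0], [0.0, 0.0, -1.0]]
ft_force: [0.7, -0.9, -0.3]
grip_width: 0.0599
gripper_force: 0.0
time_s: 11.45
position: [0.5446, 0.2741, 0.3127]
tool_rot: [[0.833, -0.553, -0.001], [-0.553, -0.833, -0.0], [-0.0, 0.001, -1.0]]
ft_force: [-0.0, -0.3, 0.3]
grip_width: 0.0596
gripper_force: 0.0
t 11.45 pos [0.5446 0.2741 0.3127] shift [ 0.0092 -0.0529  0.0847] turn [0.001 0.    0.001] F [-0.  -0.3  0.3] w 0.0596
```

```bash
python3 -m pendant '[[0.7,0.005,-0.03,0,0,0,0],[0.7,0.009,-0.053,0,0,0,0],[0.7,0.009,-0.053,0.02,0,0,0],[0.7,0.009,-0.053,0.035,0,0,0],[0.7,0.009,-0.053,0.035,0,0,0]]'; python3 - <<'E'
from h import *
s=env.get_image('side'); t=env.get_image('top')
go((.5814,.313,.228),-33.6)
u,v=map(int,proj(s,(.58,.313,.23)));print(u,v)
cv2.imwrite('pics/hand.png',np.hstack([cv2.resize(s['image'][v-55:v+55,u-50:u+50],None,fx=5,fy=5,interpolation=cv2.INTER_CUBIC)]))
E
```

```text
time_s: 12.08
position: [0.5809, 0.3124, 0.278]
tool_rot: [[0.833, -0.553, -0.001], [-0.553, -0.833, -0.001], [-0.001, 0.001, -1.0]]
ft_force: [0.3, -0.6, 0.3]
grip_width: 0.0597
gripper_force: 0.0
t 12.175 pos [0.5815 0.3128 0.2794] shift [-0.0002 -0.      0.0514] turn [-0.001 -0.001 -0.   ] F [0.1 0.1 0.6] w 0.0601
251 243
```

View pics/hand.png

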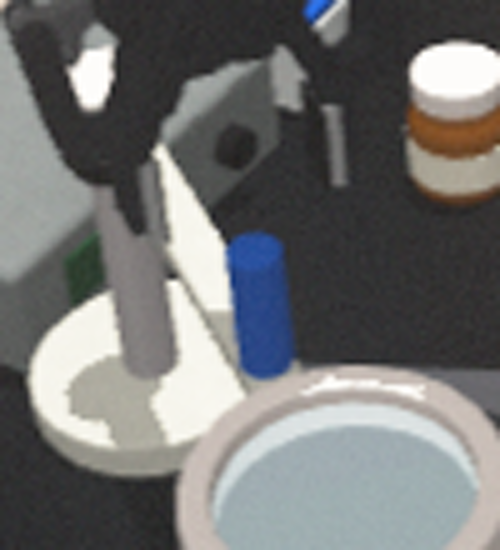

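The open fingers (crop (130,210) and (335,170)) straddle the blue handle, whose top is at crop (257,245), so I can go down.

```bash
python3 -m pendant '[[0.7,0,0,0.017,0,0,0],[0.7,0,0,0.034,0,0,0],[0.7,0,0,0.05,0,0,0],[0.7,0,0,0.05,0,0,0]]'; python3 -m pendant '[[0,0,0,0,0,0,0],[0,0,0,0,0,0,0],[0,0,0,0,0,0,0],[0,0,0,0,0,0,0],[0,0,0,0,0,0,0]]' 40
```

```text
time_s: 12.68
position: [0.5814, 0.3131, 0.2281]
tool_rot: [[0.833, -0.553, -0.001], [-0.553, -0.833, -0.0], [-0.0, 0.001, -1.0]]
ft_force: [-0.1, 0.4, -0.4]
grip_width: 0.0596
gripper_force: 0.0
time_s: 13.3
position: [0.5817, 0.3133, 0.2293]
tool_rot: [[0.833, -0.553, 0.002], [-0.553, -0.833, 0.0], [0.001, -0.001, -1.0]]
ft_force: [-1.9, -1.3, 5.6]
grip_width: 0.0207
gripper_force: 39.2
```

```bash
python3 -m pendant '[[0,0.0003,0.01,0,0,0,-0.051],[0,0.001,0.02,0,0,0,-0.103],[0,0.0023,0.03,0,0,0,-0.154],[0,0.0041,0.04,0,0,0,-0.205],[0,0.0064,0.0495,0,0,0,-0.2565]]'
```

```text
time_s: 13.92
position: [0.5596, 0.2693, 0.2293]
tool_rot: [[0.947, -0.322, 0.002], [-0.322, -0.947, 0.002], [0.002, -0.003, -1.0]]
ft_force: [0.0, 3.1, 5.8]
grip_width: 0.0207
gripper_force: 39.5
```

```bash
for i in 1; do python3 -m pendant '[[0,0.0003,0.01,0,0,0,-0.051],[0,0.001,0.02,0,0,0,-0.103],[0,0.0023,0.03,0,0,0,-0.154],[0,0.0041,0.04,0,0,0,-0.205],[0,0.0064,0.0495,0,0,0,-0.2565]]'; done; python3 -m pendant '[[0,0.0003,0.01,0,0,0,-0.051],[0,0.001,0.02,0,0,0,-0.103],[0,0.0023,0.03,0,0,0,-0.154],[0,0.0041,0.04,0,0,0,-0.205],[0,0.0064,0.0495,0,0,0,-0.2565]]'; python3 -c "
from h import *
go((.5673,.1224,.229),25.2)"
```

```text
time_s: 14.55
position: [0.5493, 0.2204, 0.2293]
tool_rot: [[0.997, -0.071, 0.001], [-0.071, -0.997, 0.002], [0.001, -0.002, -1.0]]
ft_force: [-3.9, 3.7, 7.4]
grip_width: 0.0209
gripper_force: 39.6
time_s: 15.18
position: [0.5518, 0.1704, 0.2293]
tool_rot: [[0.983, 0.185, 0.0], [0.185, -0.983, 0.002], [0.001, -0.001, -1.0]]
ft_force: [-5.5, 4.2, 7.6]
grip_width: 0.0211
gripper_force: 39.7
t 15.175 pos [0.5518 0.1704 0.2293] shift [0.0064 0.0501 0.0002] turn [-0.001 -0.001 -0.254] F [-5.5  4.2  7.6] w 0.0211
```

```bash
python3 -m pendant '[[0,0.0003,0.01,0,0,0,-0.051],[0,0.001,0.02,0,0,0,-0.103],[0,0.0023,0.03,0,0,0,-0.154],[0,0.0041,0.04,0,0,0,-0.205],[0,0.0064,0.05,0,0,0,-0.2565]]'; python3 -m pendant '[[0,0,0,0,0,0,0],[0,0,0,0,0,0,0]]'; python3 - <<'E'
from h import *
s=env.get_image('side'); t=env.get_image('top')
go((.5673,.1224,.229),25.2)
for c,d in(('side',s),('top',t)):
    for n,z in(('lens',.17),('mag_handle',.225)):
        print(c,n,[(round(r['conf'],2),at(d,r['centre'],z).round(4)) for r in env.tip_of(c,n)[:2]])
E
```

```text
time_s: 15.8
position: [0.5673, 0.1223, 0.2293]
tool_rot: [[0.904, 0.428, 0.0], [0.428, -0.904, 0.001], [0.001, -0.001, -1.0]]
ft_force: [-6.0, 3.3, 8.0]
grip_width: 0.021
gripper_force: 39.7
time_s: 16.05
position: [0.5677, 0.1214, 0.2293]
tool_rot: [[0.905, 0.426, 0.001], [0.426, -0.905, -0.001], [0.001, 0.001, -1.0]]
ft_force: [-4.2, -4.0, 7.9]
grip_width: 0.0213
gripper_force: 39.6
t 16.15 pos [0.5677 0.1214 0.2293] shift [ 0.0001 -0.001   0.0003] turn [ 0.001 -0.001  0.   ] F [-4.1 -4.5  7.3] w 0.0209
side lens [(0.96, array([0.5015, 0.0863, 0.17  ])), (0.47, array([ 0.4355, -0.0253,  0.17  ]))]
side mag_handle [(0.65, array([0.5709, 0.1135, 0.225 ]))]
top lens [(0.6, array([0.5086, 0.0925, 0.17  ])), (0.26, array([ 0.5065, -0.2219,  0.17  ]))]
top mag_handle [(0.59, array([0.5693, 0.1217, 0.225 ]))]
```

```bash
python3 -m pendant '[[0.5,0,-0.001,0,0,0,0],[0.7,0,-0.001,0,0,0,0],[0.7,0,-0.001,0,0,0,0],[0.7,0,-0.001,0,0,0,0]]'; python3 -m pendant '[[0.7,0,0,-0.02,0,0,0],[0.7,0,0,-0.05,0,0,0],[0.7,0,0,-0.1,0,0,0],[0.7,0,0,-0.12,0,0,0],[0.7,0,0,-0.12,0,0,0]]';python3 -m pendant '[[0.7,-0.06,0,0,0,0,0],[0.7,-0.12,0,0,0,0,0],[0.7,-0.18,0,0,0,0,0],[0.7,-0.24,0,0,0,0,0],[0.7,-0.25,0,0,0,0,0]]'; python3 - <<'E'
from h import *
s=env.get_image('side'); t=env.get_image('top')
go((.5673,.1224,.229),25.2)
for c,d in(('side',s),('top',t)):
    for n,z in(('lens',.17),('mag_handle',.225),('gap',.012)):
        print(c,n,[(round(r['conf'],2),at(d,r['centre'],z).round(4)) for r in env.tip_of(c,n)[:2]])
print('pred lens px',proj(s,(.4995,.0905,.17)),proj(t,(.4995,.0905,.17)))
cv2.imwrite('pics/end.png',np.hstack([cv2.resize(d['image'][y:y+120,x:x+80],None,fx=5,fy=5,interpolation=cv2.INTER_CUBIC) for d,x,y in((s,290,170),(t,265,170))]))
E
```

```text
time_s: 16.85
position: [0.5673, 0.1229, 0.2279]
tool_rot: [[0.905, 0.426, -0.0], [0.426, -0.905, 0.0], [-0.0, -0.0, -1.0]]
ft_force: [-0.4, 0.1, 0.4]
grip_width: 0.0598
gripper_force: 0.0
time_s: 17.48
position: [0.5676, 0.1229, 0.3491]
tool_rot: [[0.905, 0.426, 0.003], [0.426, -0.905, 0.0], [0.003, 0.001, -1.0]]
ft_force: [-0.2, -0.2, 0.3]
grip_width: 0.0596
gripper_force: 0.0
time_s: 18.1
position: [0.3385, 0.0161, 0.3472]
tool_rot: [[0.906, 0.424, -0.001], [0.424, -0.906, 0.0], [-0.001, -0.001, -1.0]]
ft_force: [-0.4, 0.3, 0.3]
grip_width: 0.06
gripper_force: 0.0
t 18.2 pos [0.3406 0.0162 0.3475] shift [2.504e-01 1.000e-04 1.185e-01] turn [-0.     0.    -0.001] F [ 0.6 -0.3  0.8] w 0.0599
side lens [(0.73, array([0.5019, 0.0959, 0.17  ]))]
side mag_handle [(0.98, array([0.5694, 0.1192, 0.225 ]))]
side gap [(0.75, array([0.492 , 0.0854, 0.012 ]))]
top lens [(0.62, array([0.4996, 0.0943, 0.17  ]))]
top mag_handle [(0.87, array([0.5706, 0.1255, 0.225 ]))]
top gap [(0.63, array([0.7397, 0.2118, 0.012 ])), (0.47, array([0.4532, 0.3783, 0.012 ]))]
pred lens px (np.float64(341.1937986209851), np.float64(216.48920395951112)) (np.float64(303.14615589765936), np.float64(240.85296887719485))
```

View pics/end.png

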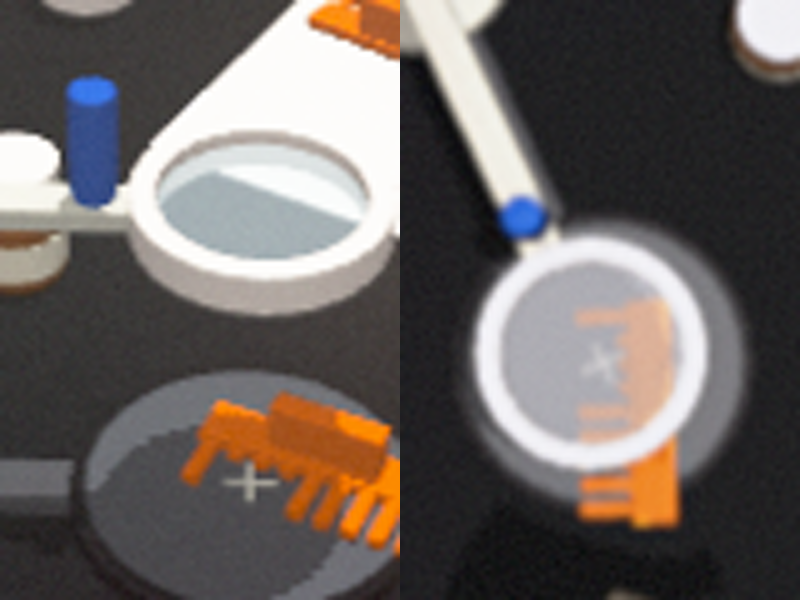

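The end view shows the ring centred at top crop (591,350), about pixel (302.8,239.6). The predicted position over the mark is about (303,240.7), so the lens is within a few mm. The comb still lies flat with its gap on the cross.

```bash
python3 -c "
from rig import env
print(env.close_job())"
```

```text
the job is handed in; nothing more can be done
None
```

The broken comb is lying flat, rib up, with its gap on the stage's cross mark. The lens is centred over it to within a few mm by the final pictures, and the job was handed in at about 18 s; no verdict came back.

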